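# Drop the prop leg and hold the house wall upright

### The arm

A 7-joint arm with a two-finger parallel gripper is mounted at the origin on the work surface. World frame = base frame: x ahead of the robot, y to its left, z up, the work surface at z = 0. Lengths are in m, angles in rad, forces in N, time in s.
With the tool pointing down it reaches from about 0.425 to 0.925 m from the base axis. Payload 6.8 kg.
Tool frame: the origin (TCP) lies between the finger pads, 19 mm behind the fingertips; this is the grasp point; z points along the fingers, y is the line along which they close (so a half turn about z gives the same grasp; the last joint's range is limited). The gripper opens to 85 mm and grips with 20 to 120 N. Pads are 22 mm wide; open, the fingers measure 114 mm over their backs; the gripper's body (76 mm by 85 mm) begins 54 mm behind the grasp point. The pads swing forward as they close: fully open they stand 13 mm farther back than shut.
Start: joints at [-0.108, 0.477, 0.022, 1.555, -0.011, 1.109, -0.083], TCP at [0.675, 0, 0.25] pointing down, gripper open.
Joint ranges: [-2.96, 2.96], [-0.34, 2.1], [-1.41, 1.46], [0.24, 2.44], [-1.37, 4.51], [0.17, 1.92], [-2.96, 2.96]. Speed limits (rad/s): [2.39, 2.39, 3.14, 3.14, 3.14, 3.14, 3.14].

### API

Orientations are given as a unit quaternion [w, x, y, z].
In Python, from station import bot gives the robot as it stands. The module is installed in compiled form; this text tells all that it offers.
- The arm moves only by the tool drive_tool, never from a script. Its argument "commands" is a list of rows, each an object with "hand": the opening, from 0 (shut) to 1 (fully open); "translation": the shift along the world's x, y, z in mm, a list of three; "angular": the turn, a rotation vector about the world's x, y, z in rad, a list of three. In form: [{"hand": hand, "translation": [tx, ty, tz], "angular": [ax, ay, az]}, ...]. A call has 1 to 12 rows; each row is the pose to reach, as a shift and turn from the pose commanded when the call began; what a row does not reach only later rows make up. A row lasts 1/8 s, in which the tool goes at most 62.5 mm and 10.7 degrees, less where a joint would pass 70% of its speed; a pose out of reach is approached as far as the arm can. A call with a gripper value outside its range is refused whole. The fingers move at their own pace and stop on an object; "force" is the grip in N (left out, the last holds). Time passes only in rows, so rows that repeat a pose let the fingers close. It gives the time, the measured TCP pose, the force, the opening and the grip force at its end, in the units of the state.
- bot.get_obs(): the state, without advancing time (a new reading comes with each control period).
- bot.read_camera(name): name is "scene" or "side" or "wrist"; returns the picture (480x640x3 uint8, red, green, blue); there is no depth.
- bot.camera_model(name): a dict with "fx", "fy", "cx", "cy" (pixels), "k1" (the pictures are not rectified: a ray, as slopes to the right and down, at radius r is drawn at 1 + k1 r^2 times it, then the intrinsics apply), "view" (4x4, takes a point from world to camera coordinates). Camera axes: x right, y up, looking along -z (the intrinsics and any distortion apply to the point x, -y, -z); pixel columns grow to the right and rows downward; lengths in m; the calibration is good to about 2 mm. A picture is of the moment at which its call begins: read the wrist's pose just before it. camera_model takes no time and is no camera call; for the wrist camera it gives the pose at the moment of the call.
- bot.hand_in(): hands the job in; it is judged then, once.
Trained networks look in the newest picture that a camera, given by its name, has taken for a name from the list of things; names that differ only in an ending like _2 or _b are one class to them, and where a whole thing is asked for, a point or a joint stands for the part that bears it (a point fixed in the world has none). Each returns a list of dicts, best first, with "score" (0 to 1); they miss things now and then, are a little off and sometimes report something else, mostly with a low value. They report only what shows in the picture. A call takes as long as a camera call.
- bot.find_in(camera, query): "position" ([column, row] in pixels, amid what is visible of it).
- bot.outline_of(camera, query): "pixels" (480x640 bool, what is visible of it) and "position" ([column, row] in pixels, amid what is visible of it).
The state is a dict: "t": time; "q": joint angles; "joint_vel": joint speeds; "joint_torque": joint torques, N m; "eef_pos": TCP position; "tool_rot": TCP orientation; "contact_force": force on the tool from outside, world axes, zero at the start; "torque": the same for the moment, N m; "gripper_width": opening from 0.0 (shut) to 1.0 (fully open); "grasp_force": force on a finger pad.
Only numpy, scipy, OpenCV 4.12 (cv2) and the standard library are available. Lean on these libraries where they do the work, as an engineer would, in place of code of your own. Each camera call takes 0.05 s, during which the arm holds its last target. There are 200 camera calls.

### The job

The little green house wall leans back on its assembly stand. First push its folded prop leg down past its over-centre point so that it snaps fully down; then take the wall by the red grip on top, swing it upright and keep holding it there steady by the grip, ready for the roof to be nailed on: the work finishes while you are still holding it. Do not let the wall tip past upright on to its leg, and leave the things around the stand where they are.

Things in the scene. Friction and masses are not known exactly. Their poses are not given: they have to be found in the camera images.
- stand: Assembly stand, fixed to the bench. Base board 18 mm thick, x -105 to 125, y -120 to 120 mm in its frame. Origin on the bench under the wall's hinge line; z up, y along the hinge, +x the leg side, roughly away from the robot (position varies, yaw up to 26 degrees). The wall leans to -x on two back rests, 18 mm square, 113 mm tall, at x -58, y +-75 mm.
- lean (a joint): Lean of the green house wall about its hinge, rad: 0 upright, negative to the stand's -x (starts on the rests at -0.36), positive to +x. Nearly free hinge, no latch: let go while leaning back it falls on the rests; let go at upright it tips forward on to the lowered leg, at about 0.17. Wall with all on it 0.75 to 1 kg; a few newtons at the grip swing it.
- wall: Green house wall with its red grip and leg; origin at the middle of the wall's hinge line, 30 mm above the stand's origin; z up the wall, x its normal to the leg side, y along the hinge. In mm: wall 12 mm thick, 180 wide to z 100, gable peak z 190, edge boards 18 thick; brick chimney on the back x -6 to -40, y +-17, z 52 to 138; steel leg hub diameter 26 at y -60, z 125, out to x 54.
- grip_point (a point): Where to grip: in the red grip block fixed on top of the wall, 201 mm up the wall from the hinge. The block is 20 mm thick (wall's x), 50 mm wide (y) and 55 mm tall (z 165 to 220 mm from the hinge), so this point is 19 mm below its top. Axes as the wall's. Pinch it across its thickness.
- leg (a joint): Swing of the steel prop leg, rad: 0 folded (pointing along the wall's +y, tip 0.1 rad above level), grows as it swings down, 1.45 fully down (nearly along the wall's -z). A spring drives it away from 0.72: below, it goes back to 0; above, it snaps to 1.45 by itself and stays. About 3 to 4 N at the push point starts it.
- leg_push (a point): Point on the leg's axis, 95 mm from its pivot, where to push it down. Leg 12 mm thick, 118 mm from pivot to the centre of its 20 mm rubber foot ball. In the wall's axes from the hinge: pivot y -60, z 125 mm; the leg swings in a plane parallel to the wall at x 70 mm. Folded, this point is at x 70, y 35, z 134 mm.
- glue: Bystander: white glue bottle with an orange cap, 48 mm diameter, 130 mm tall; origin at its underside. Leave it.
- mushroom: Bystander: terracotta toy mushroom, 68 mm diameter, 72 mm tall; origin at its underside. Leave it.
- block: Bystander: small brick-patterned chimney block 35 x 75 x 35 mm; origin at its underside. Leave it.

How it is judged:
On the way, in this order (a step that is already met when the one before it is completed fails the run):
1. the prop leg is snapped fully down while the wall still leans back (value of joint leg above 1.3 rad and value of joint lean below -0.2 rad), for 0.2 s.
2. the wall is upright, held by its red grip (value of joint lean between -0.06 and 0.06 rad and value of joint leg above 1.3 rad and contact force between the fingers and wall above 3 N and distance between the grasp point and grip_point below 0.05 m), for 0.3 s.
At the end, for the whole second after the job is handed in: The wall is upright within 0.06 rad (3.4 degrees) and still (under 0.05 rad/s), the prop leg is fully down (joint above 1.3 of 1.45 rad), and the fingers are holding the wall by its red grip (contact force over 3 N, TCP within 50 mm of the grip point) (all of step 2 and velocity of joint lean between -0.05 and 0.05 rad/s); the arm keeps its last pose, push and grip.
It fails at once if the wall is tipped past upright on to its leg (lean over +0.11 rad) (value of joint lean above 0.11 rad).
It fails at once if the glue is knocked away (moved over 30 mm) (distance of glue from where it was at the start of the episode above 0.03 m).
It fails at once if the mushroom is knocked away (moved over 30 mm) (distance of mushroom from where it was at the start of the episode above 0.03 m).
It fails at once if the block is knocked away (moved over 30 mm) (distance of block from where it was at the start of the episode above 0.03 m).
It also fails if it takes over 38 s, if anything falls off the work surface, if the arm or the gripper's body presses on something with over 40 N, if the wrist force passes 120 N, or if a joint passes its speed limit or range.

## Working session

There is one attempt and no reset: what is moved stays moved. The work goes in short steps, Python scripts to look and compute and a tool call to move; the robot and the scene stay as the last step left them, time stands still between calls to the robot, and variables do not carry over. Pictures are saved under pics/ and viewed, at most 10 in all, crops included, and the job is handed in when it is done.

Besides the shell and the picture viewer there is one more tool, called by a JSON object that holds its "name" and its "arguments", one argument or row to a line. drive_tool: Moves the arm, as the interface text tells. Its arguments: {"type":"object","properties":{"commands":{"type":"array","items":{"type":"object","properties":{"hand":{"type":"number"},"translation":{"type":"array","items":{"type":"number"}},"angular":{"type":"array","items":{"type":"number"}}}}},"force":{"type":"number"}},"required":["commands"]}

```bash
mkdir -p pics
cat > h.py <<'E'
from station import bot
import numpy as np, cv2
def proj(m,P):
    P=np.atleast_2d(P); V=np.array(m["view"]); c=P@V[:3,:3].T+V[:3,3]
    u=c[:,0]/-c[:,2]; v=-c[:,1]/-c[:,2]; k=1+m["k1"]*(u*u+v*v)
    return np.c_[m["fx"]*u*k+m["cx"], m["fy"]*v*k+m["cy"]]
E
python3 - <<'E'
from h import *
ims=[]
for c in("scene","side"):
    im=bot.read_camera(c); cv2.imwrite(f"pics/{c}0.png",im[:,:,::-1])
    m=bot.camera_model(c); V=np.array(m["view"]); print(c,-V[:3,:3].T@V[:3,3],m["fx"],m["k1"])
    for q in("grip_point","leg_push","wall","stand","glue","mushroom","block"):
        print(c,q,[(np.round(d["position"]),round(d["score"],2)) for d in bot.find_in(c,q)[:2]])
print(bot.get_obs())
E
```

```text
scene [1.51230058 0.18653803 1.23828037] 622.2792367185634 0.013097289032988329
scene grip_point [(array([373., 193.]), 0.67)]
scene leg_push [(array([362., 190.]), 0.96)]
scene wall [(array([374., 196.]), 0.65)]
scene stand [(array([370., 223.]), 0.71)]
scene glue [(array([367., 226.]), 0.63), (array([288., 185.]), 0.51)]
scene mushroom [(array([440., 269.]), 0.69)]
scene block [(array([344., 295.]), 0.83), (array([363., 223.]), 0.71)]
side [ 0.34228827 -0.76842264  1.01685652] 534.7952786165982 0.042216886003011496
side grip_point [(array([248., 254.]), 0.98)]
side leg_push [(array([266., 245.]), 0.77), (array([251., 347.]), 0.27)]
side wall [(array([246., 252.]), 0.75)]
side stand [(array([262., 279.]), 0.92)]
side glue [(array([250., 346.]), 0.77)]
side mushroom [(array([280., 221.]), 0.91)]
side block [(array([340., 266.]), 0.63)]
{'t': 0.8, 'q': array([-0.10810404,  0.4769463 ,  0.02242462,  1.55538706, -0.01149774,
        1.10930859, -0.08311609]), 'joint_vel': array([-0.00084379,  0.00017574, -0.0010972 , -0.00042384, -0.0004701 ,
        0.0013394 ,  0.00067779]), 'joint_torque': array([-1.36143914e-03, -5.96261537e+01,  1.60564385e+00, -2.81529880e+01,
        1.24305676e-02,  1.40802353e-03,  2.38970392e-05]), 'eef_pos': array([ 6.75022875e-01, -5.91253697e-06,  2.50049899e-01]), 'tool_rot': array([2.51029226e-05, 7.07125833e-01, 7.07087727e-01, 3.08924281e-05]), 'contact_force': array([-0.62005422, -0.77328176, -0.21712554]), 'torque': array([ 0.00063405,  0.01722302, -0.03714226]), 'grasp_force': 0.0, 'gripper_width': 0.996892590295692}
```

View pics/scene0.png

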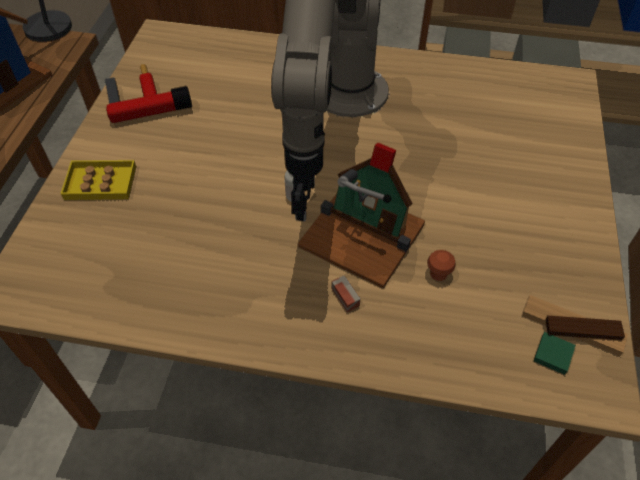

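View pics/side0.png

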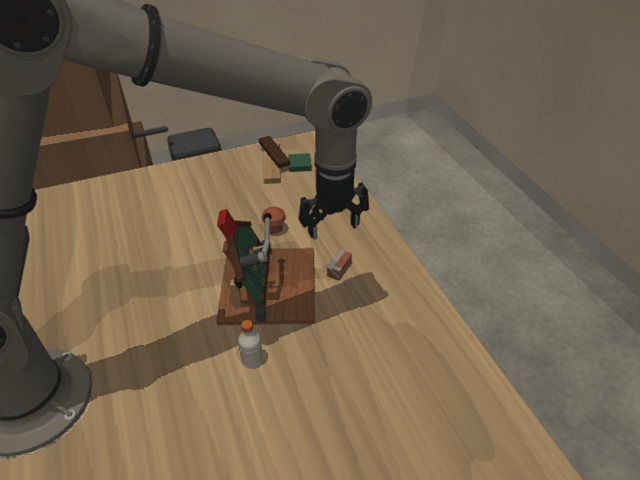

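```bash
cat >> h.py <<'E'
def Rz(a): return np.array([[np.cos(a),-np.sin(a),0],[np.sin(a),np.cos(a),0],[0,0,1]])
def Ry(a): return np.array([[np.cos(a),0,np.sin(a)],[0,1,0],[-np.sin(a),0,np.cos(a)]])
def s2w(p,P): return np.atleast_2d(P)/1000@Rz(p[2]).T+[p[0],p[1],0]
def w2w(p,lean,P): return s2w(p,np.atleast_2d(P)@Ry(lean).T+[0,0,30])
def leg(th,r=95): return np.array([70,-60+r*np.cos(.1-th),125+r*np.sin(.1-th)])
E
cat > fit.py <<'E'
from h import *
from scipy.optimize import least_squares
M={c:bot.camera_model(c) for c in("scene","side")}
I={c:cv2.imread(f"pics/{c}0.png") for c in M}
C={"scene":[((125,-120),(299.5,243)),((125,120),(383,284)),((-105,120),(425,224))],
"side":[((125,-120),(315,322)),((-105,-120),(217.5,322)),((125,120),(314.5,248.5))]}
red={}
box=np.array([[x,y,z] for x in(-10,10) for y in(-25,25) for z in(165,220)])
for c,roi in(("scene",(350,140,410,180)),("side",(205,200,245,245))):
    h=cv2.cvtColor(I[c],cv2.COLOR_BGR2HSV); m=(((h[...,0]<4)|(h[...,0]>176))&(h[...,1]>190)&(h[...,2]>90))
    z=np.zeros_like(m); z[roi[1]:roi[3],roi[0]:roi[2]]=1; m&=z
    ys,xs=np.nonzero(m); red[c]=np.array([xs.min(),xs.max()+1,ys.min()]); print(c,red[c],ys.max(),m.sum())
# red-box bounds: only left/right/top extremes of the visible top part
def res(v):
    r=[]
    for c in M:
        for (xy),uv in C[c]: r+=list((proj(M[c],s2w(v,[*xy,18]))-uv)[0])
        q=proj(M[c],w2w(v,v[3],box)); r+=list(np.array([q[:,0].min(),q[:,0].max(),q[:,1].min()])-red[c])
    return np.array(r)
s=least_squares(res,[.75,.13,-.3,-.36],loss="soft_l1",f_scale=2); v=s.x
print(v,np.round(res(v),1))
np.save("pose.npy",v)
for c in M:
    im=I[c].copy()
    for th in (0,1.45):
      for r in(0,95,118): cv2.circle(im,tuple(np.int32(proj(M[c],w2w(v,v[3],leg(th,r)))[0])),1,(0,255,255) if th==0 else (255,0,255),-1)
    for P in box: cv2.circle(im,tuple(np.int32(proj(M[c],w2w(v,v[3],P))[0])),1,(255,255,0),-1)
    for P in [(6,-90,0),(6,90,0),(6,90,100),(6,-90,100),(6,0,190)]: cv2.circle(im,tuple(np.int32(proj(M[c],w2w(v,v[3],P))[0])),1,(255,255,255),-1)
    for x in(-105,125):
      for y in(-120,120): cv2.circle(im,tuple(np.int32(proj(M[c],s2w(v,[x,y,18]))[0])),1,(0,255,0),-1)
    a=(290,130) if c=="scene" else (200,190)
    I[c]=cv2.resize(im[a[1]:a[1]+160,a[0]:a[0]+160],(400,400)) if 0 else cv2.resize(im[a[1]:a[1]+180,a[0]:a[0]+150],None,fx=2.66,fy=2.66,interpolation=cv2.INTER_CUBIC)
cv2.imwrite("pics/fit.png",np.hstack([I["scene"],I["side"]]))
print("grip now",w2w(v,v[3],[0,0,201]),"up",w2w(v,0,[0,0,201]))
for th in(0,.3,.72,.9): print("push",th,w2w(v,v[3],leg(th)))
print("stand x,y axes",Rz(v[2])[:,0],"leg normal",Rz(v[2])@Ry(v[3])@[1,0,0])
for n,z in(("glue",.065),("mushroom",.04),("block",.017)):
    for c in M:
        d=bot.find_in(c,n)
        for e in d[:2]:
            f=least_squares(lambda q:(proj(M[c],[q[0],q[1],z])-e["position"])[0],[.7,0]); print(n,c,e["score"],f.x.round(3))
E
python3 fit.py
```

```text
scene [376 395 144] 152 64
side [218 227 210] 225 64
[ 0.54179504  0.11516476 -0.36105919 -0.38371994] [-4.1  0.1 -0.9  1.5 -0.6 -3.8 -8.   1.5 -2.8  0.1 -3.3 -1.1 -1.7 -0.3
 -1.6 -3.3 10.1 -2.2]
grip now [[0.47139798 0.14174758 0.21638296]] up [[0.54179504 0.11516476 0.231     ]]
push 0 [[0.56761505 0.14231971 0.18091034]]
push 0.3 [[0.5770456  0.13724174 0.15461481]]
push 0.72 [[0.58419046 0.11766777 0.12093165]]
push 0.9 [[0.58479386 0.10554143 0.10892294]]
stand x,y axes [ 0.93552317 -0.35326533  0.        ] leg normal [ 0.86749044 -0.32757531  0.37437247]
glue scene 0.63 [0.568 0.127]
glue scene 0.51 [ 0.472 -0.088]
glue side 0.77 [ 0.448 -0.092]
mushroom scene 0.69 [0.644 0.312]
mushroom side 0.91 [0.643 0.29 ]
block scene 0.83 [0.743 0.1  ]
block scene 0.71 [0.522 0.113]
block side 0.63 [0.738 0.094]
```

View pics/fit.png

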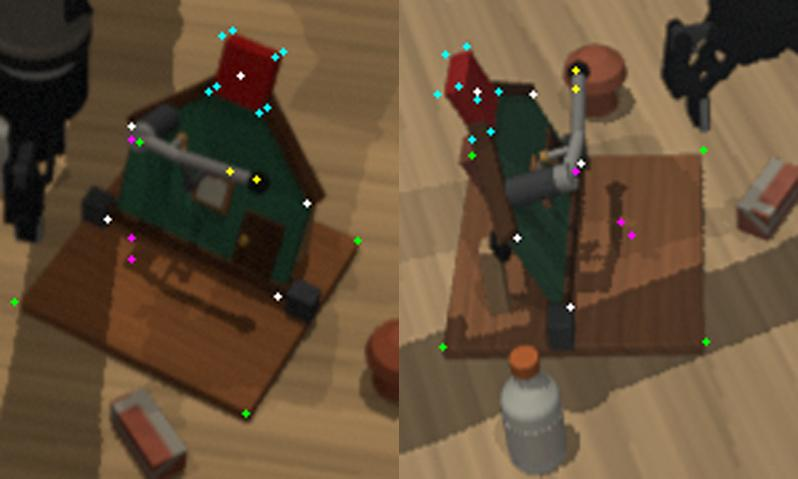

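```bash
cat > p.py <<'E'
s=open("fit.py").read()
a=s.index("C={"); b=s.index("s=least_squares(res")
new='''
Z={"scene":(290,130,0),"side":(200,190,399)}
box=np.array([[x,y,z] for x in(-10,10) for y in(-25,25) for z in(165,220)])
B={"scene":[((125,-120),(22,300)),((125,120),(245,411)),((-105,120),(359,240))],"side":[((125,-120),(703,344)),((-105,-120),(446,346)),((125,120),(703,155))]}
F={"scene":[(leg(0,118),(257,182)),((10,-25,220),(226,37)),((10,25,220),(281,53)),((10,25,175),(270,105))],"side":[(leg(0,118),(576,72)),((-10,-25,220),(448,56)),((-10,25,220),(468,48))]}
def res(v):
    r=[]
    for c in M:
        o=np.array(Z[c][:2]); k=np.array([Z[c][2],0])
        for P,uv in B[c]: r+=list((proj(M[c],s2w(v,[*P,18]))-(np.array(uv)-k)/2.66-o)[0])
        for P,uv in F[c]: r+=list((proj(M[c],w2w(v,v[3],P))-(np.array(uv)-k)/2.66-o)[0])
    return np.array(r+[(v[3]+.36)*100])
'''
open("fit.py","w").write(s[:a]+new+s[b:s.index("for n,z in")])
E
python3 p.py; python3 fit.py
```

```text
[ 0.5411569   0.11867149 -0.37287507 -0.35626341] [-1.6 -0.3  0.7  1.1  1.   0.5 -0.   0.7 -0.5  0.6 -1.8  2.8 -2.5  0.5
 -0.5 -1.1 -2.4 -1.2 -0.2 -1.8  1.5 -1.5 -2.  12.2 -6.6  0.4  0.4]
grip now [[0.47587044 0.14420988 0.21837852]] up [[0.5411569  0.11867149 0.231     ]]
push 0 [[0.57114911 0.1440122  0.18045369]]
push 0.3 [[0.57984299 0.1390876  0.1538766 ]]
push 0.72 [[0.58589013 0.11976931 0.11983281]]
push 0.9 [[0.58604148 0.10775745 0.10769552]]
stand x,y axes [ 0.93128382 -0.36429444  0.        ] leg normal [ 0.87280534 -0.34141915  0.34877472]
```

View pics/fit.png

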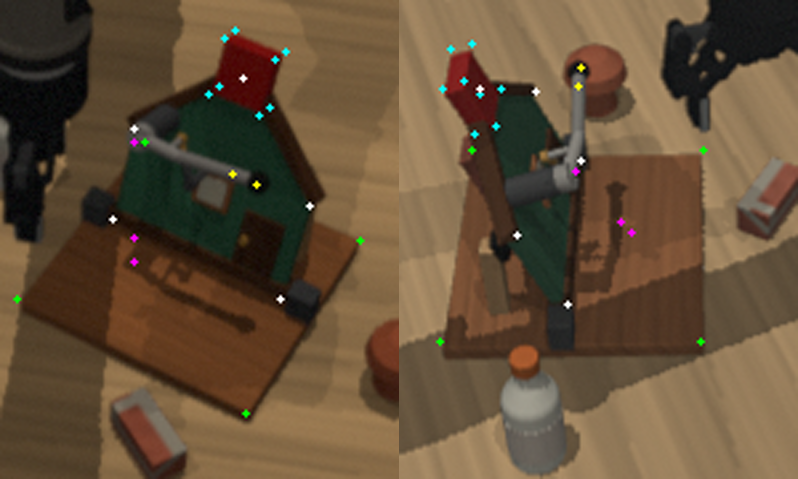

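{"name": "drive_tool", "arguments": {
  "commands": [
    {"hand": 0, "translation": [-25, 35, 0], "angular": [0, 0, -0.1]},
    {"hand": 0, "translation": [-50, 70, 0], "angular": [0, 0, -0.2]},
    {"hand": 0, "translation": [-75, 105, 0], "angular": [0, 0, -0.3]},
    {"hand": 0, "translation": [-105, 141, -10], "angular": [0, 0, -0.37]},
    {"hand": 0, "translation": [-105, 141, -25], "angular": [0, 0, -0.37]},
    {"hand": 0, "translation": [-105, 141, -25], "angular": [0, 0, -0.37]},
    {"hand": 0, "translation": [-105, 141, -25], "angular": [0, 0, -0.37]}
  ],
  "force": 40
}}

```text
t: 1.98
eef_pos: [0.571, 0.1395, 0.2253]
tool_rot: [0.0, 0.826, 0.564, 0.0]
contact_force: [0.3, 0.6, -0.6]
gripper_width: -0.003
grasp_force: 0.0
```

Run:
```python
from h import *
v=np.load("pose.npy"); o=bot.get_obs(); print(o["t"],o["eef_pos"],o["contact_force"],o["gripper_width"],o["q"])
ims=[]
for c,(x,y) in(("scene",(290,130)),("side",(180,170))):
    im=bot.read_camera(c)[:,:,::-1].copy(); m=bot.camera_model(c)
    cv2.circle(im,tuple(np.int32(proj(m,o["eef_pos"]+[0,0,-.019])[0])),1,(0,255,0),-1)
    ims.append(cv2.resize(im[y:y+150,x:x+150],None,fx=2.66,fy=2.66))
cv2.imwrite("pics/above.png",np.hstack(ims))
for th in(0,.2,.4,.6,.8,.95):
    f=th-.1; p=w2w(v,-.36,leg(th,92))[0]*1000; p[2]+=19+6/np.cos(f)+11*abs(np.tan(f)); print(th,(p-o["eef_pos"]*1000).round())
```

```text
1.975 [0.57103218 0.13952912 0.22531283] [ 0.29306688  0.5927696  -0.56818533] -0.00275031235907893 [-0.38028372  0.35826815  0.04334246  1.79891745 -0.01736359  0.98423436
 -0.70218031]
0 [ -1.   2. -19.]
0.2 [  5.  -0. -36.]
0.4 [  9.  -6. -50.]
0.6 [ 12. -15. -63.]
0.8 [ 13. -27. -73.]
0.95 [ 13. -37. -78.]
```

View pics/above.png

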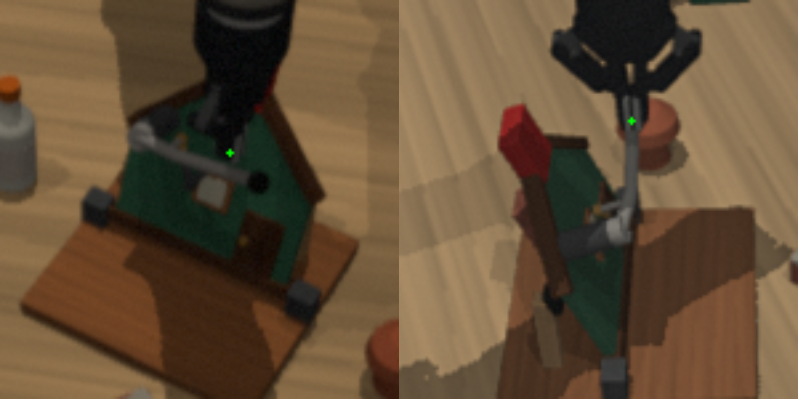

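{"name": "drive_tool", "arguments": {
  "commands": [
    {"hand": 0, "translation": [-1, 2, -15], "angular": [0, 0, 0]},
    {"hand": 0, "translation": [3, 0, -30], "angular": [0, 0, 0]},
    {"hand": 0, "translation": [7, -3, -43], "angular": [0, 0, 0]},
    {"hand": 0, "translation": [10, -9, -55], "angular": [0, 0, 0]},
    {"hand": 0, "translation": [12, -15, -64], "angular": [0, 0, 0]},
    {"hand": 0, "translation": [13, -23, -71], "angular": [0, 0, 0]},
    {"hand": 0, "translation": [13, -30, -77], "angular": [0, 0, 0]},
    {"hand": 0, "translation": [13, -37, -82], "angular": [0, 0, 0]},
    {"hand": 0, "translation": [13, -37, -82], "angular": [0, 0, 0]}
  ]
}}

```text
t: 3.2
eef_pos: [0.5826, 0.1028, 0.1425]
tool_rot: [0.0, 0.826, 0.564, -0.001]
contact_force: [0.0, -0.0, 0.7]
gripper_width: -0.002
grasp_force: 0.0
```

Run:
```python
from h import *
o=bot.get_obs(); print(o["t"],o["eef_pos"],o["contact_force"])
ims=[]
for c,(x,y) in(("scene",(290,130)),("side",(180,170))):
    im=bot.read_camera(c)[:,:,::-1].copy()
    ims.append(cv2.resize(im[y:y+150,x:x+150],None,fx=2.66,fy=2.66))
cv2.imwrite("pics/pushed.png",np.hstack(ims))
```

```text
3.2 [0.58260011 0.1027601  0.14254855] [ 0.04879993 -0.00882304  0.6915398 ]
```

View pics/pushed.png

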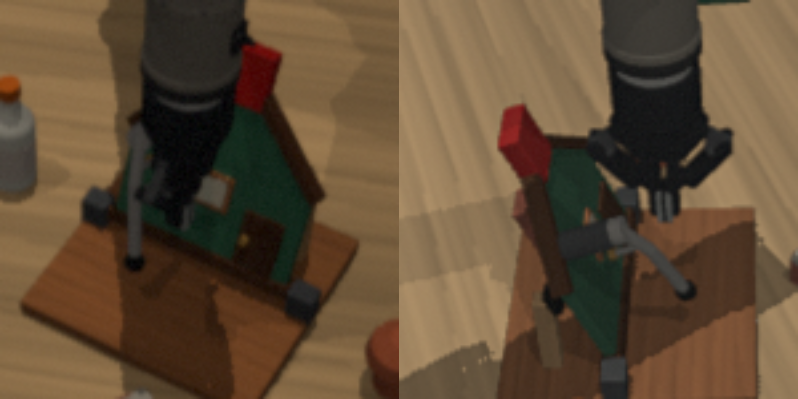

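{"name": "drive_tool", "arguments": {
  "commands": [
    {"hand": 0, "translation": [0, 0, 50], "angular": [0, 0, 0]},
    {"hand": 0, "translation": [0, 0, 100], "angular": [0, 0, 0]},
    {"hand": 0.5, "translation": [0, 0, 155], "angular": [0, 0, 0]},
    {"hand": 1, "translation": [-35, 12, 165], "angular": [-0.03, -0.08, 0]},
    {"hand": 1, "translation": [-70, 25, 165], "angular": [-0.065, -0.167, 0]},
    {"hand": 1, "translation": [-100, 38, 165], "angular": [-0.1, -0.25, 0]},
    {"hand": 1, "translation": [-130, 50, 160], "angular": [-0.131, -0.335, 0]},
    {"hand": 1, "translation": [-130, 50, 160], "angular": [-0.131, -0.335, 0]},
    {"hand": 1, "translation": [-130, 50, 160], "angular": [-0.131, -0.335, 0]}
  ]
}}

```text
t: 4.42
eef_pos: [0.4534, 0.1543, 0.3037]
tool_rot: [0.148, 0.812, 0.556, 0.101]
contact_force: [0.4, 0.1, -0.1]
gripper_width: 1.0
grasp_force: 0.0
```

Run:
```python
from h import *
v=np.load("pose.npy")
o=bot.get_obs(); print(o["t"],o["eef_pos"],o["tool_rot"],o["q"],o["contact_force"])
ims=[]
for c,(x,y) in(("scene",(290,110)),("side",(170,150))):
    im=bot.read_camera(c)[:,:,::-1].copy();m=bot.camera_model(c)
    for P in(o["eef_pos"],w2w(v,-.36,[0,0,201])): cv2.circle(im,tuple(np.int32(proj(m,P)[0])),1,(0,255,0),-1)
    ims.append(cv2.resize(im[y:y+150,x:x+150],None,fx=2.66,fy=2.66))
cv2.imwrite("pics/pre.png",np.hstack(ims))
print((w2w(v,-.36,[[0,0,201],[0,0,203],[0,0,250]])-o["eef_pos"])*1000)
```

```text
4.425 [0.45344747 0.15426989 0.30372925] [0.14768744 0.81169515 0.55596248 0.10121825] [-0.59705702 -0.01889465 -0.05982801  2.11420379  0.39565664  0.89331155
 -1.25307709] [ 0.43577227  0.07404283 -0.09986828]
[[ 21.76790024  -9.80375997 -85.61398895]
 [ 21.11176565  -9.54709688 -83.74219531]
 [  5.69260278  -3.5155143  -39.75504459]]
```

View pics/pre.png

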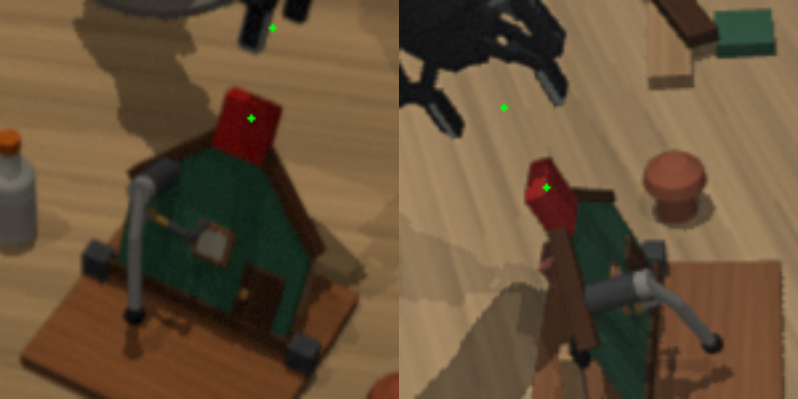

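{"name": "drive_tool", "arguments": {
  "commands": [
    {"hand": 1, "translation": [6, -3, -30], "angular": [0, 0, 0]},
    {"hand": 1, "translation": [14, -6, -60], "angular": [0, 0, 0]},
    {"hand": 1, "translation": [21, -9, -83], "angular": [0, 0, 0]},
    {"hand": 1, "translation": [21, -9, -83], "angular": [0, 0, 0]},
    {"hand": 0, "translation": [21, -9, -83], "angular": [0, 0, 0]},
    {"hand": 0, "translation": [21, -9, -83], "angular": [0, 0, 0]},
    {"hand": 0, "translation": [21, -9, -83], "angular": [0, 0, 0]},
    {"hand": 0, "translation": [21, -9, -83], "angular": [0, 0, 0]},
    {"hand": 0, "translation": [21, -9, -83], "angular": [0, 0, 0]},
    {"hand": 0, "translation": [21, -9, -83], "angular": [0, 0, 0]}
  ],
  "force": 40
}}

```text
t: 5.78
eef_pos: [0.4738, 0.1454, 0.2205]
tool_rot: [0.148, 0.811, 0.556, 0.101]
contact_force: [-4.4, -0.5, 6.0]
gripper_width: 0.229
grasp_force: 39.0
```

Run:
```python
from h import *
from scipy.spatial.transform import Rotation as R
v=np.load("pose.npy"); o=bot.get_obs(); print(o["t"],o["eef_pos"],o["q"],o["contact_force"],o["torque"],o["gripper_width"],o["grasp_force"])
T=R.from_quat(np.roll(o["tool_rot"],-1)).as_matrix(); print("tool z in stand",Rz(v[2]).T@T[:,2],"y",Rz(v[2]).T@T[:,1])
s=(Rz(v[2]).T@(o["eef_pos"]-[v[0],v[1],.03]))*1000; print("tcp in stand rel hinge",s, np.hypot(s[0],s[2]), np.arctan2(s[0],s[2]))
for l in(-.30,-.24,-.18,-.12,-.06,0):
    d=Rz(v[2])@(Ry(l+.36)@s)-Rz(v[2])@s; print(l,d.round(1),(Rz(v[2])[:,1]*(l+.36)).round(3))
```

```text
5.775 [0.47375959 0.14539826 0.22054319] [-0.57789786  0.11290969 -0.03509803  2.19141064  0.48499426  0.69105699
 -1.33551873] [-4.43731173 -0.49314559  5.95072625] [-0.01499831  0.9898633   0.18481998] 0.229488343752542 39.01094734668732
tool z in stand [ 3.52303626e-01  4.58355878e-04 -9.35885647e-01] y [0.93587756 0.004013   0.35230255]
tcp in stand rel hinge [-72.5024416    0.33774295 190.54319047] 203.8708205529066 -0.36358732085657913
-0.3 [10.8 -4.2  4. ] [0.022 0.056 0.   ]
-0.24 [21.7 -8.5  7.3] [0.044 0.112 0.   ]
-0.18 [ 32.9 -12.9   9.9] [0.066 0.168 0.   ]
-0.12 [ 44.1 -17.3  11.8] [0.087 0.224 0.   ]
-0.06 [ 55.5 -21.7  12.9] [0.109 0.279 0.   ]
0 [ 66.8 -26.1  13.3] [0.131 0.335 0.   ]
```

{"name": "drive_tool", "arguments": {
  "commands": [
    {"hand": 0, "translation": [5.4, -2.1, 2.1], "angular": [0.011, 0.028, 0]},
    {"hand": 0, "translation": [10.8, -4.2, 4], "angular": [0.022, 0.056, 0]},
    {"hand": 0, "translation": [16.2, -6.3, 5.7], "angular": [0.033, 0.084, 0]},
    {"hand": 0, "translation": [21.7, -8.5, 7.3], "angular": [0.044, 0.112, 0]},
    {"hand": 0, "translation": [27.3, -10.7, 8.7], "angular": [0.055, 0.14, 0]},
    {"hand": 0, "translation": [32.9, -12.9, 9.9], "angular": [0.066, 0.168, 0]},
    {"hand": 0, "translation": [38.5, -15.1, 10.9], "angular": [0.077, 0.196, 0]},
    {"hand": 0, "translation": [44.1, -17.3, 11.8], "angular": [0.087, 0.224, 0]},
    {"hand": 0, "translation": [49.8, -19.5, 12.4], "angular": [0.098, 0.252, 0]},
    {"hand": 0, "translation": [55.5, -21.7, 12.9], "angular": [0.109, 0.279, 0]},
    {"hand": 0, "translation": [55.5, -21.7, 12.9], "angular": [0.109, 0.279, 0]}
  ],
  "force": 60
}}

```text
t: 7.15
eef_pos: [0.5298, 0.1244, 0.2331]
tool_rot: [0.024, 0.824, 0.565, 0.017]
contact_force: [-1.6, 4.3, 1.7]
gripper_width: 0.223
grasp_force: 60.3
```

```bash
cat > chk.py <<'E'
from h import *
import sys
from scipy.optimize import least_squares
v=np.load("pose.npy"); o=bot.get_obs(); print(o["t"],o["eef_pos"],o["contact_force"],o["torque"],o["gripper_width"],o["grasp_force"])
s=(Rz(v[2]).T@(o["eef_pos"]-[v[0],v[1],.03]))*1000; print("rel hinge",s,"lean est",np.arctan2(s[0],s[2])+.0036)
ims=[]
for c,(x,y) in(("scene",(290,110)),("side",(180,150))):
    im=bot.read_camera(c)[:,:,::-1].copy();m=bot.camera_model(c)
    for l,col in((-.06,(0,255,255)),(0,(0,255,0)),(.06,(255,0,255))):
        for P in((6,-90,100),(6,90,100),leg(1.45,118),leg(0,0)): cv2.circle(im,tuple(np.int32(proj(m,w2w(v,l,P))[0])),0,col,-1)
    ims.append(cv2.resize(im[y:y+150,x:x+150],None,fx=2.66,fy=2.66))
cv2.imwrite(f"pics/{sys.argv[1]}.png",np.hstack(ims))
E
python3 chk.py up1
```

```text
7.15 [0.5297793  0.12438736 0.23308687] [-1.58389008  4.26392796  1.70657319] [0.58815071 0.45453568 0.48526622] 0.22334064077065985 60.2519953250885
rel hinge [-12.67803618   1.17830551 203.08686829] lean est -0.0587457614289745
```

View pics/up1.png

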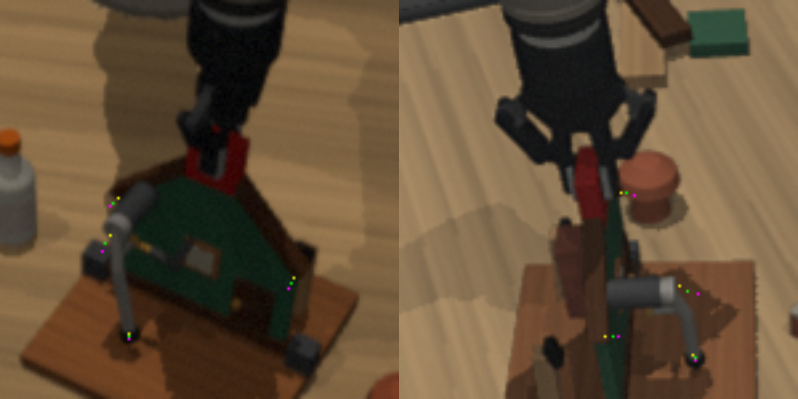

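{"name": "drive_tool", "arguments": {
  "commands": [
    {"hand": 0, "translation": [3, -1.2, 0.2], "angular": [0.006, 0.015, 0]},
    {"hand": 0, "translation": [6, -2.3, 0.3], "angular": [0.012, 0.03, 0]},
    {"hand": 0, "translation": [8.5, -3.3, 0.4], "angular": [0.017, 0.042, 0]},
    {"hand": 0, "translation": [10.5, -4.1, 0.4], "angular": [0.021, 0.053, 0]},
    {"hand": 0, "translation": [11.5, -4.5, 0.4], "angular": [0.022, 0.056, 0]},
    {"hand": 0, "translation": [11.5, -4.5, 0.4], "angular": [0.022, 0.056, 0]},
    {"hand": 0, "translation": [11.5, -4.5, 0.4], "angular": [0.022, 0.056, 0]},
    {"hand": 0, "translation": [11.5, -4.5, 0.4], "angular": [0.022, 0.056, 0]},
    {"hand": 0, "translation": [11.5, -4.5, 0.4], "angular": [0.022, 0.056, 0]},
    {"hand": 0, "translation": [11.5, -4.5, 0.4], "angular": [0.022, 0.056, 0]},
    {"hand": 0, "translation": [11.5, -4.5, 0.4], "angular": [0.022, 0.056, 0]},
    {"hand": 0, "translation": [11.5, -4.5, 0.4], "angular": [0.022, 0.056, 0]}
  ]
}}

```text
t: 8.75
eef_pos: [0.541, 0.1202, 0.2334]
tool_rot: [-0.0, 0.825, 0.566, 0.001]
contact_force: [1.6, 6.5, -0.6]
gripper_width: 0.225
grasp_force: 59.8
```

```bash
python3 chk.py up2
```

```text
8.75 [0.54098318 0.12017849 0.23339531] [ 1.60022184  6.52143622 -0.55982299] [0.7965558  0.04980247 0.47215703] 0.2250984822460078 59.79313015937805
rel hinge [ -0.71077292   1.34016397 203.39530777] lean est 0.00010547478807061608
```

View pics/up2.png

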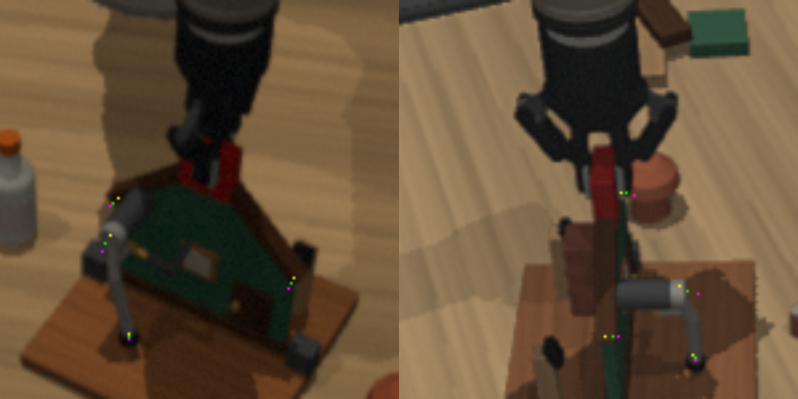

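The picture shows the wall upright, with the leg hub (side view, about (680,292)) on the zero-lean marks. The leg is down and the grip is held at 60 N, so I am handing in.

```bash
python3 -c "
from station import bot
print(bot.get_obs()['joint_vel'].round(4)); print(bot.hand_in())"
```

```text
[ 0.0009 -0.0006  0.0015  0.0001 -0.0007  0.0017 -0.0004]
the job is handed in; nothing more can be done
None
```

I snapped the prop leg down and swung the wall upright (estimated lean about 0.00 rad). The gripper was still holding it by the red grip at 60 N when I handed in at about 8.8 s; no verdict was returned.

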